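# Build up the evaporation trap on the pipette-check balance

## Robot

A 6-joint arm with a two-finger parallel gripper is mounted at the origin on the work surface. World frame = base frame: x ahead of the robot, y to its left, z up, the work surface at z = 0. Lengths are in m, angles in rad, forces in N, time in s.
With the tool pointing down it reaches from about 0.275 to 0.85 m from the base axis. Payload 5.2 kg.
Tool frame: the origin (TCP) lies at the very end of the fingers, on their centre line; the grasp point (between the pads) lies 19 mm behind it (grasp_offset is the distance from the TCP to the grasp point, in m); z points along the fingers, y is the line along which they close (so a half turn about z gives the same grasp; the last joint's range is limited). The gripper opens to 85 mm and grips with 20 to 120 N. Pads are 22 mm wide; open, the fingers measure 114 mm over their backs; the gripper's body (76 mm by 85 mm) begins 54 mm behind the grasp point. The pads swing forward as they close: fully open they stand 13 mm farther back than shut.
Start: joints at [-1.37, 0.259, 1.535, -0, 1.348, -0.203], TCP at [0.216, -0.506, 0.231] pointing down, gripper open.
Joint ranges: [-3.14, 3.14], [-0.91, 2.08], [0.19, 2.58], [-1.22, 4.36], [0.22, 2.71], [-3.12, 3.12]. Speed limits (rad/s): [2.57, 2.57, 3.14, 3.14, 3.14, 3.14].

## Interface

Orientations are given as [roll, pitch, yaw] about the fixed x, y, z axes, in that order (R = Rz(yaw) Ry(pitch) Rx(roll)).
In Python, from cell import * gives the robot as it stands. The module is installed in compiled form; this text tells all that it offers.
- The arm moves only by the tool jog_arm, never from a script. Its argument "series" is a list of rows, each an object with "jaw": the opening, from 0 (shut) to 1 (fully open); "travel": the shift along the world's x, y, z in mm, a list of three; "turn": the turn, a rotation vector about the world's x, y, z in rad, a list of three. In form: [{"jaw": jaw, "travel": [tx, ty, tz], "turn": [ax, ay, az]}, ...]. A call has 1 to 12 rows; each row is the pose to reach, as a shift and turn from the pose commanded when the call began; what a row does not reach only later rows make up. A row lasts 1/10 s, in which the tool goes at most 50 mm and 8.59 degrees, less where a joint would pass 70% of its speed; a pose out of reach is approached as far as the arm can. A call with a gripper value outside its range is refused whole. The fingers move at their own pace and stop on an object; "squeeze" is the grip in N (left out, the last holds). Time passes only in rows, so rows that repeat a pose let the fingers close. It gives the time, the measured TCP pose, the force, the opening and the grip force at its end, in the units of the state.
- get_obs(): the state, without advancing time (a new reading comes with each control period).
- capture(name): name is "scene" or "top" or "wrist"; returns a dict with "img" (480x640x3 uint8, blue, green, red), "intrinsics" (3x3 intrinsics, pixels), "view" (4x4, takes a point from world to camera coordinates). Camera axes: x right, y up, looking along -z (the intrinsics and any distortion apply to the point x, -y, -z); pixel columns grow to the right and rows downward; lengths in m; the calibration is good to about 2 mm. A picture is of the moment at which its call begins. There is no depth.
- hand_in(): hands the job in; it is judged then, once.
The state is a dict: "time": time; "joints": joint angles; "qd": joint speeds; "joint_torque": joint torques, N m; "tcp_pos": TCP position; "tcp_rot": TCP orientation; "wrist_force": force on the tool from outside, world axes, zero at the start; "torque": the same for the moment, N m; "opening": finger opening in m; "gripper_force": force on a finger pad.
Only numpy, scipy, OpenCV 4.12 (cv2) and the standard library are available. Lean on these libraries where they do the work, as an engineer would, in place of code of your own. Each camera call takes 0.05 s, during which the arm holds its last target. There are 200 camera calls.

## Task

Get the balance ready for a pipette check. Working from the bottom up, seat the metal pan on the balance's spigot, stand the white weighing vessel on the middle of the pan, lower the glass trap round the vessel until it sits flat on the pan, and close the trap with the grey cover, chimney up and its step down in the glass. Set every part down, do not let any of them drop, and leave the check weight and the brown bottle where they stand.

Things in the scene. Friction and masses are not known exactly. Their poses are not given: they have to be found in the camera images.
- spigot (a point): Seat for the pan on the fixed white balance (200 wide, 224 deep, flat deck 52 mm above the bench, keypad towards the robot): centre of the top of a steel boss, 52 mm across, top 56 mm above the bench. On it stands a dark tapered spigot 6 mm high, 15 mm wide at the foot, 8 mm at the tip. z up, x from keypad to rear; deck edges 82 mm behind, 142 mm in front, 100 mm each side.
- pan_c (a point): Loose aluminium pan, 65 mm across, 17 mm high; point on its axis 8.5 mm above its underside, z up. From below: bush 40 mm wide, 7 mm high, with a 20 mm socket that goes over the spigot until the bush stands on the boss; plate 65 mm wide, 6 mm thick (7 to 13 mm up), gripped by its edge; raised middle 4 mm high, 38 mm wide, its flat top 35 mm: the vessel stands on it, the trap goes round it. 90 g.
- vessel_c (a point): Loose white weighing vessel, an open straight cup, 29 mm across, 48 mm high, standing upright; this point is on its axis, 24 mm above its underside; z up. About 35 g.
- trap_c (a point): Loose glass evaporation trap: straight clear tube open at both ends, 56 mm outside, 46 mm inside, 58 mm high, standing upright; point on its axis, 29 mm above its underside, z up. It goes over the vessel and round the raised middle of the pan; its foot stands on the pan's plate. About 100 g.
- cover_c (a point): Loose grey plastic cover, 30 mm high, lying right way up; point on its axis 15 mm above its underside, z up. From below: step 5 mm high, 40 mm wide tapering to 36 at the bottom, goes inside the trap; flange 60 mm wide, 5 mm thick (5 to 10 mm up), rests on the trap's rim; chimney 25 mm wide, 20 mm high (10 to 30 mm up) with a 17 mm hole. Grip it by chimney or flange edge. 50 g.
- weight_c (a point): Bystander: bright steel check weight with a knob, 28 mm across, 52 mm high, standing loose; this point is half-way up its axis. Not to be disturbed.
- bottle_c (a point): Bystander: small brown bottle with a white cap, 38 mm across, 58 mm high, standing loose; this point is half-way up its axis. Not to be disturbed.
Things that resemble listed ones, but are neither listed nor needed, are in the scene too. Leave any blue look-alike of the part that bears vessel_c alone.

How it is judged:
On the way, in this order (a step that is already met when the one before it is completed fails the run):
1. the pan is seated on the spigot (horizontal distance between pan_c and spigot below 0.006 m and z of pan_c in the frame of spigot between 0.006 and 0.011 m and angle between pan_c's own z axis and vertical below 0.06 rad), for 0.2 s.
2. the vessel stands on the middle of the seated pan (all of step 1 and horizontal distance between vessel_c and pan_c below 0.007 m and z of vessel_c in the frame of pan_c between 0.03 and 0.035 m and angle between vessel_c's own z axis and vertical below 0.06 rad), for 0.2 s.
3. the trap stands on the pan, round the vessel (all of step 2 and horizontal distance between trap_c and pan_c below 0.007 m and z of trap_c in the frame of pan_c between 0.031 and 0.036 m and angle between trap_c's own z axis and vertical below 0.06 rad), for 0.2 s.
4. the cover closes the trap (all of step 3 and horizontal distance between cover_c and trap_c below 0.006 m and z of cover_c in the frame of trap_c between 0.0365 and 0.0415 m and angle between cover_c's own z axis and vertical below 0.06 rad), for 0.2 s.
At the end, for the whole second after the job is handed in: Pan on the boss (6 mm of the spigot's axis), vessel on its raised middle (7 mm of the pan's axis), trap foot on its plate (7 mm), cover flange on the trap's rim with step inside (6 mm of its axis); heights within 2.5 mm, all upright within 0.06 rad, released, at rest (all of step 4 and linear speed of each of pan, vessel, trap, cover below 0.01 m/s and contact force between each of pan, vessel, trap, cover and the fingers below 0.05 N); the robot touches nothing.
It fails at once if the pan, vessel, trap or cover is let drop (falls freely more than about 18 mm) ((linear speed of pan above 0.6 m/s and contact force between pan and the fingers below 0.02 N) or (linear speed of vessel above 0.6 m/s and contact force between vessel and the fingers below 0.02 N) or (linear speed of trap above 0.6 m/s and contact force between trap and the fingers below 0.02 N) or (linear speed of cover above 0.6 m/s and contact force between cover and the fingers below 0.02 N)).
It fails at once if the check weight is moved by more than 20 mm (distance of weight_c from where it was at the start of the episode above 0.02 m).
It fails at once if the bottle is moved by more than 20 mm (distance of bottle_c from where it was at the start of the episode above 0.02 m).
It also fails if it takes over 128 s, if anything falls off the work surface, if the arm or the gripper's body presses on something with over 40 N, if the wrist force passes 120 N, or if a joint passes its speed limit or range.

## Working session

There is one attempt and no reset: what is moved stays moved. The work goes in short steps, Python scripts to look and compute and a tool call to move; the robot and the scene stay as the last step left them, time stands still between calls to the robot, and variables do not carry over. Pictures are saved under pics/ and viewed, at most 14 in all, crops included, and the job is handed in when it is done.

Besides the shell and the picture viewer there is one more tool, called after ">>>" in YAML: its name, and indented under it one key for each argument. jog_arm: Moves the arm, as the interface text tells. Its arguments: {"type":"object","properties":{"series":{"type":"array"},"squeeze":{"type":"number"}},"required":["series"]}

```bash
mkdir -p pics; cat > h.py <<'E'
from cell import *
import numpy as np, cv2
def snap(n,f):
    c=capture(n); cv2.imwrite(f'pics/{f}.png',c['img']); np.savez(f'pics/{f}.npz',K=c['intrinsics'],V=c['view']); return c
def back(f,u,v,z):
    d=np.load(f'pics/{f}.npz'); K,V=d['K'],d['V']; R,t=V[:3,:3],V[:3,3]
    o=-R.T@t; r=np.linalg.inv(K)@[u,v,1]; r=R.T@(r*[1,-1,-1]); return (o+r*(z-o[2])/r[2]).round(4)
def proj(f,p):
    d=np.load(f'pics/{f}.npz'); q=d['V'][:3,:3]@p+d['V'][:3,3]; q=d['K']@(q*[1,-1,-1]); return (q[:2]/q[2]).round(1)
E
python3 - <<'E'
from h import *
for n in('top','scene'):
    c=snap(n,n+'0'); print(c['intrinsics'],c['view'])
print(get_obs())
E
```

```text
[[495.61725151   0.         325.72374355]
 [  0.         495.61725151 244.22926678]
 [  0.           0.           1.        ]] [[ 4.10828315e-03 -9.99694760e-01 -2.43620468e-02  1.89843660e-02]
 [ 9.91108603e-01  8.30569792e-04  1.33052799e-01 -5.17796556e-01]
 [-1.32991951e-01 -2.46920527e-02  9.90809489e-01 -1.18517529e+00]
 [ 0.00000000e+00  0.00000000e+00  0.00000000e+00  1.00000000e+00]]
[[471.73635463   0.         322.10609669]
 [  0.         471.73635463 242.31410264]
 [  0.           0.           1.        ]] [[ 0.67022417  0.74211158  0.00836428 -0.32660884]
 [-0.49789271  0.44124767  0.7465945   0.20776248]
 [ 0.5503657  -0.50455019  0.6652268  -1.33783999]
 [ 0.          0.          0.          1.        ]]
{'time': 0.1, 'joints': array([-1.36980372e+00,  2.59258040e-01,  1.53594028e+00,  2.15173987e-05,
        1.34794953e+00, -2.02827849e-01]), 'qd': array([-0.00081203, -0.00188216, -0.00218817, -0.00133296,  0.0025242 ,
        0.00053023]), 'joint_torque': array([ 3.42808096e-03, -4.46968174e+01, -2.91245556e+01, -3.99748944e-05,
        6.34512035e-03,  5.04816558e-05]), 'tcp_pos': array([ 0.21603917, -0.50531753,  0.23057769]), 'tcp_rot': array([-3.14007356e+00, -3.33827620e-04,  4.03815429e-01]), 'wrist_force': array([-1.33186528, -0.60275276, -0.21679677]), 'torque': array([-0.00423483, -0.0107675 ,  0.01524221]), 'gripper_force': 0.0, 'opening': 0.08557236456397813}
```

View pics/top0.png

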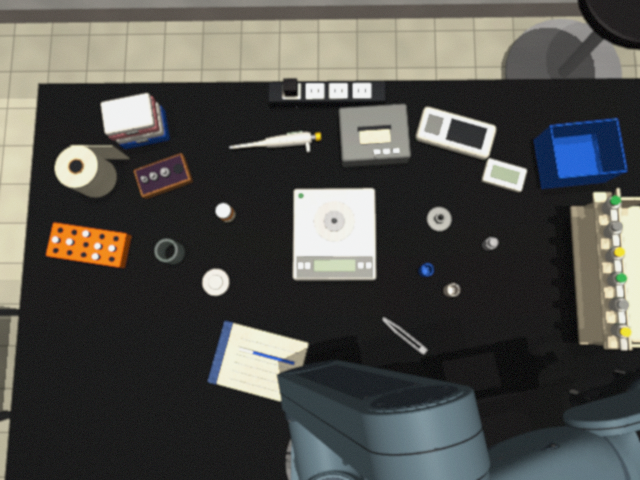

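View pics/scene0.png

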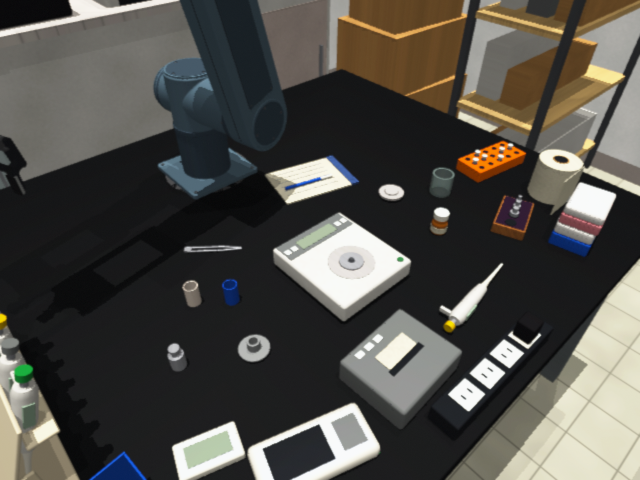

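Top view: pan at (215,282), trap (169,251), white vessel (453,290), blue look-alike (427,270), cover (439,219), weight (491,243), bottle (225,212) and boss (334,221).
Possible confusions:
- **Vessel:** the blue cup (427,270), the weight (491,243) and the bottle (225,212).
- **Pan:** only the white-ish disc at (215,282).
- **Trap:** only the glass tube at (169,251), as opposed to the paper roll (85,168).
- **Cover:** only the disc with a chimney at (439,219).

I choose the white cup for the vessel and check all of these in one crop montage.

```bash
python3 - <<'E'
from h import *
T=cv2.imread('pics/top0.png');S=cv2.imread('pics/scene0.png')
def cr(I,u,v,h=20,s=200): 
    return cv2.resize(I[v-h:v+h,u-h:u+h],(s,s),interpolation=cv2.INTER_CUBIC)
r1=np.hstack([cr(T,*p) for p in((215,282),(169,251),(453,285),(439,219))])
r2=np.hstack([cr(S,*p) for p in((391,192),(441,182),(193,294),(254,347))])
r3=np.hstack([cr(T,334,221),cr(T,225,212),cr(T,491,243),cr(S,351,261,30)])
cv2.imwrite('pics/m0.png',np.vstack([r1,r2,r3]))
for n,u,v,z in[('pan',215,282,.015),('trap',169,251,.03),('ves',453,290,.046),('cov',439,219,.015),('boss',334,221,.06),('wt',491,243,.03),('bot',225,212,.05)]: print(n,back('top0',u,v,z))
E
```

```text
pan [0.4253 0.2962 0.015 ]
trap [0.5011 0.4101 0.03  ]
ves [ 0.4059 -0.2853  0.046 ]
cov [ 0.5844 -0.2628  0.015 ]
boss [ 5.712e-01 -2.000e-04  6.000e-02]
wt [ 0.5218 -0.385   0.03  ]
bot [0.5956 0.2685 0.05  ]
```

View pics/m0.png

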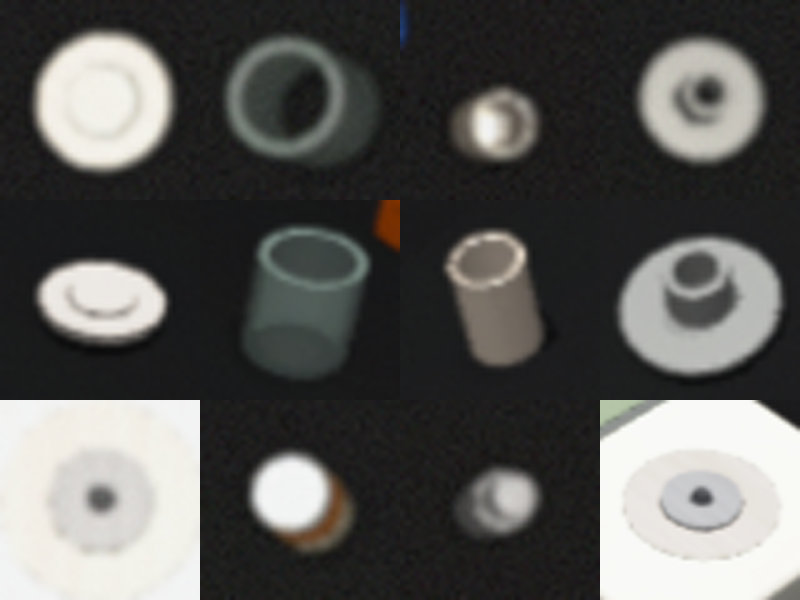

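The crops confirm the choices: pan disc, glass tube, whitish cup, cover with chimney up, plus the boss, bottle and weight. First move: go above the pan.

>>> jog_arm:
  series:
    - {"jaw":1,"travel":[60,160,0],"turn":[0,0,0]}
    - {"jaw":1,"travel":[120,400,0],"turn":[0,0,0]}
    - {"jaw":1,"travel":[120,400,0],"turn":[0,0,0]}
    - {"jaw":1,"travel":[120,400,0],"turn":[0,0,0]}
    - {"jaw":1,"travel":[120,400,0],"turn":[0,0,0]}
    - {"jaw":1,"travel":[120,400,0],"turn":[0,0,0]}
    - {"jaw":1,"travel":[120,400,0],"turn":[0,0,0]}
    - {"jaw":1,"travel":[120,400,0],"turn":[0,0,0]}
    - {"jaw":1,"travel":[120,400,0],"turn":[0,0,0]}
    - {"jaw":1,"travel":[209,800,0],"turn":[0,0,0]}
    - {"jaw":1,"travel":[209,800,0],"turn":[0,0,0]}
    - {"jaw":1,"travel":[209,800,0],"turn":[0,0,0]}

```text
time: 1.3
tcp_pos: [0.3686, 0.0424, 0.2313]
tcp_rot: [3.141, -0.0, 0.403]
wrist_force: [1.0, -0.6, -0.3]
opening: 0.0854
gripper_force: 0.0
```

>>> jog_arm:
  series:
    - {"jaw":1,"travel":[45,230,-30],"turn":[0,0,0]}
    - {"jaw":1,"travel":[45,230,-30],"turn":[0,0,0]}
    - {"jaw":1,"travel":[45,230,-30],"turn":[0,0,0]}
    - {"jaw":1,"travel":[45,230,-30],"turn":[0,0,0]}
    - {"jaw":1,"travel":[45,230,-30],"turn":[0,0,0]}
    - {"jaw":1,"travel":[45,230,-30],"turn":[0,0,0]}
    - {"jaw":1,"travel":[45,230,-30],"turn":[0,0,0]}
    - {"jaw":1,"travel":[45,230,-30],"turn":[0,0,0]}

```text
time: 2.1
tcp_pos: [0.4133, 0.2699, 0.2011]
tcp_rot: [3.141, 0.001, 0.403]
wrist_force: [0.3, 1.0, 0.8]
opening: 0.0849
gripper_force: 0.0
```

```bash
python3 - <<'E'
from h import *
c=snap('wrist','w1'); o=get_obs(); print(o['tcp_pos'],o['tcp_rot'])
print(proj('w1',o['tcp_pos']))
T=cv2.imread('pics/top0.png')
def blob(f,I,mask,lab):
    n,l,s,ce=cv2.connectedComponentsWithStats(mask)
    for i in range(1,n):
        if s[i,4]>40:
            cs,_=cv2.findContours((l==i).astype('uint8'),0,cv2.CHAIN_APPROX_NONE)
            e=cv2.fitEllipse(max(cs,key=len)); print(lab,s[i],np.round(e[0],1),np.round(e[1],1))
for lab,(u0,v0,u1,v1),t in[('pan',(195,262,236,302),120),('cover',(424,203,456,236),110)]:
    m=np.zeros(T.shape[:2],'uint8'); m[v0:v1,u0:u1]=(T[v0:v1,u0:u1].max(2)>t); blob('top0',T,m,lab)
m=np.zeros(T.shape[:2],'uint8');g=c['img'].max(2); blob('w1',g,(g>120).astype('uint8'),'w')
for n,u,v,z in[('pan',215.8,282.2,.013),('trap',166,250.4,.058),('ves',454.6,289.8,.048),('cov',439.2,219,.01),('boss',334.2,221,.058)]: print(n,back('top0',u,v,z))
E
```

```text
[0.41351684 0.26965863 0.20133252] [3.14129030e+00 4.33006361e-04 4.02805341e-01]
[321.1 308.9]
pan [202 269  27  27 590] [215.2 281.8] [26.3 26.7]
cover [427 207  24  24 426] [438.7 218.5] [22.9 23.6]
w [  0   0  41  25 651] [23.3  8.9] [22.7 42.9]
w [ 152    0   77   79 1227] [190.   36.1] [70.8 81.5]
w [409   0  29   6 124] [422.8   2.1] [ 5.3 28.4]
w [389   8  43  15  77] [411.8  -6.2] [48.6 56.8]
w [  507    56   133   273 18487] [592.5 224.7] [121.4 279.8]
w [ 266  150   70   69 3718] [300.6 183.9] [68.2 68.8]
w [  229   281   211   147 16057] [324.1 364.6] [120.9 199.7]
pan [0.4249 0.2947 0.013 ]
trap [0.4992 0.4078 0.058 ]
ves [ 0.4063 -0.2886  0.048 ]
cov [ 0.5853 -0.2644  0.01  ]
boss [ 0.5716 -0.0007  0.058 ]
```

View pics/w1.png

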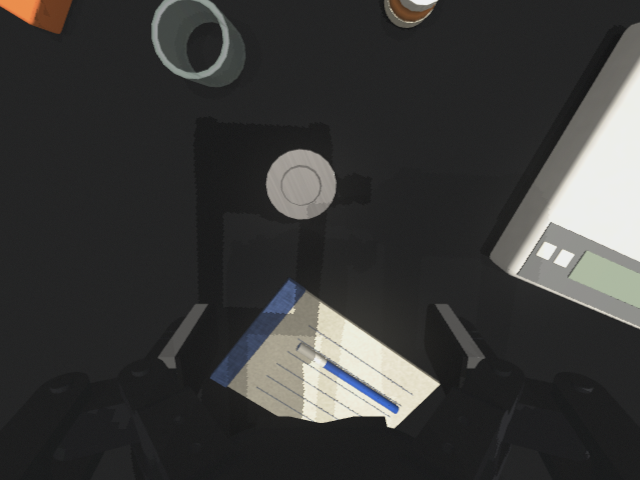

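The wrist view shows the pan at (300.6,183.9) and the trap rim at (190,38), with the fingers open on both sides. I'll compare this with the top view.

```bash
python3 - <<'E'
from h import *
print('pan w',back('w1',301,184.2,.013),'top',back('top0',215.2,281.8,.013))
print('trap w',back('w1',190.5,38,.058), 'cov',back('top0',438.7,218.5,.01))
E
```

```text
pan w [0.4292 0.2965 0.013 ] top [0.4259 0.2962 0.013 ]
trap w [0.5023 0.4082 0.058 ] cov [ 0.5866 -0.2631  0.01  ]
```

>>> jog_arm:
  series:
    - {"jaw":0.92,"travel":[14,26.5,-40],"turn":[0,0,0]}
    - {"jaw":0.92,"travel":[14,26.5,-80],"turn":[0,0,0]}
    - {"jaw":0.92,"travel":[14,26.5,-120],"turn":[0,0,0]}
    - {"jaw":0.92,"travel":[14,26.5,-160],"turn":[0,0,0]}
    - {"jaw":0.92,"travel":[14,26.5,-180],"turn":[0,0,0]}
    - {"jaw":0.92,"travel":[14,26.5,-190],"turn":[0,0,0]}
    - {"jaw":0.92,"travel":[14,26.5,-192],"turn":[0,0,0]}
    - {"jaw":0.92,"travel":[14,26.5,-194],"turn":[0,0,0]}
    - {"jaw":0.92,"travel":[14,26.5,-196],"turn":[0,0,0]}
    - {"jaw":0.92,"travel":[14,26.5,-196],"turn":[0,0,0]}

```text
time: 3.15
tcp_pos: [0.4284, 0.2974, 0.0063]
tcp_rot: [3.142, -0.002, 0.404]
wrist_force: [-0.0, -0.0, 0.8]
opening: 0.0783
gripper_force: 0.0
```

```bash
python3 - <<'E'
from h import *
c=snap('wrist','w2'); o=get_obs(); print(o['tcp_pos'],o['opening'],o['wrist_force'])
E
```

```text
[0.42830553 0.2973977  0.00620541] 0.07826004388499569 [0.44243057 0.56708366 0.26265581]
```

View pics/w2.png

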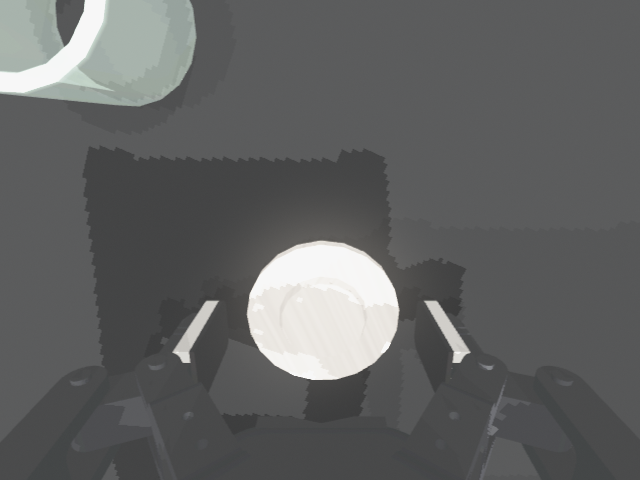

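The pan is centred between the fingers, at about (323,311). I'll lower in small steps and watch the force.

>>> jog_arm:
  series:
    - {"jaw":0.85,"travel":[0,0,-1.5],"turn":[0,0,0]}
    - {"jaw":0.85,"travel":[0,0,-3],"turn":[0,0,0]}
    - {"jaw":0.85,"travel":[0,0,-4.5],"turn":[0,0,0]}
    - {"jaw":0.85,"travel":[0,0,-6],"turn":[0,0,0]}
    - {"jaw":0.85,"travel":[0,0,-6],"turn":[0,0,0]}

```text
time: 3.7
tcp_pos: [0.4275, 0.2971, -0.001]
tcp_rot: [3.142, 0.001, 0.404]
wrist_force: [-0.9, -0.7, 0.5]
opening: 0.0727
gripper_force: 0.0
```

>>> jog_arm:
  series:
    - {"jaw":0.85,"travel":[0,0,-1.5],"turn":[0,0,0]}
    - {"jaw":0.85,"travel":[0,0,-3],"turn":[0,0,0]}
    - {"jaw":0.85,"travel":[0,0,-4],"turn":[0,0,0]}
    - {"jaw":0.85,"travel":[0,0,-4],"turn":[0,0,0]}

```text
time: 4.1
tcp_pos: [0.4276, 0.2971, -0.0049]
tcp_rot: [-3.142, 0.0, 0.404]
wrist_force: [-0.5, 0.3, -0.4]
opening: 0.0727
gripper_force: 0.0
```

>>> jog_arm:
  squeeze: 35
  series:
    - {"jaw":0.78,"travel":[0,0,0],"turn":[0,0,0]}
    - {"jaw":0.7,"travel":[0,0,0],"turn":[0,0,0]}
    - {"jaw":0.6,"travel":[0,0,0],"turn":[0,0,0]}
    - {"jaw":0.6,"travel":[0,0,0],"turn":[0,0,0]}
    - {"jaw":0.6,"travel":[0,0,0],"turn":[0,0,0]}
    - {"jaw":0.6,"travel":[0,0,0],"turn":[0,0,0]}

```text
time: 4.7
tcp_pos: [0.4278, 0.2972, -0.0042]
tcp_rot: [3.142, -0.0, 0.404]
wrist_force: [-0.8, -1.7, 5.9]
opening: 0.0633
gripper_force: 37.2
```

>>> jog_arm:
  series:
    - {"jaw":0.6,"travel":[0,0,5],"turn":[0,0,0]}
    - {"jaw":0.6,"travel":[0,0,20],"turn":[0,0,0]}
    - {"jaw":0.6,"travel":[0,0,60],"turn":[0,0,0]}
    - {"jaw":0.6,"travel":[0,0,105],"turn":[0,0,0]}
    - {"jaw":0.6,"travel":[0,0,130],"turn":[0,0,0]}
    - {"jaw":0.6,"travel":[0,0,130],"turn":[0,0,0]}

```text
time: 5.3
tcp_pos: [0.4304, 0.2984, 0.1296]
tcp_rot: [3.142, -0.009, 0.404]
wrist_force: [-0.3, -0.7, -0.7]
opening: 0.0632
gripper_force: 39.0
```

```bash
python3 - <<'E'
from h import *
a=snap('wrist','w3')['img'];b=snap('scene','s3')['img'];o=get_obs(); print(o['tcp_pos'],o['opening'],o['wrist_force'])
u,v=proj('s3',o['tcp_pos']).astype(int);print(u,v)
b=b[v-60:v+60,u-80:u+80]
cv2.imwrite('pics/m3.png',np.hstack([cv2.resize(a[150:450,120:520],(400,300)),cv2.resize(b,(400,300),interpolation=cv2.INTER_CUBIC)]))
E
```

```text
[0.42763859 0.29718012 0.1255136 ] 0.06307025496679039 [-0.10754395  0.36145523 -1.99792844]
395 153
```

View pics/m3.png

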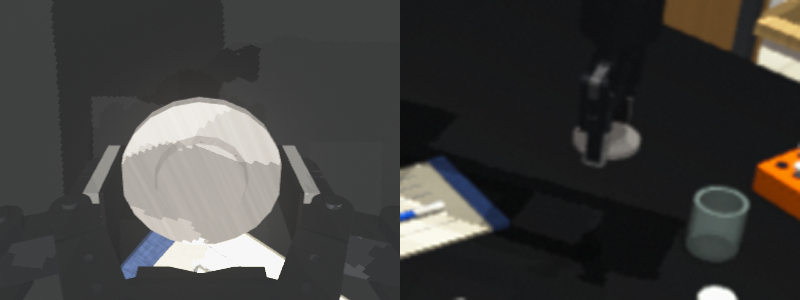

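The pan is held level and roughly centred. I'll carry it near the balance and locate the boss with the wrist camera.

>>> jog_arm:
  series:
    - {"jaw":0.6,"travel":[5,-30,15],"turn":[0,0,0]}
    - {"jaw":0.6,"travel":[12,-70,35],"turn":[0,0,0]}
    - {"jaw":0.6,"travel":[18,-115,35],"turn":[0,0,0]}
    - {"jaw":0.6,"travel":[25,-160,35],"turn":[0,0,0]}
    - {"jaw":0.6,"travel":[32,-205,35],"turn":[0,0,0]}
    - {"jaw":0.6,"travel":[38,-250,35],"turn":[0,0,0]}
    - {"jaw":0.6,"travel":[44,-295,35],"turn":[0,0,0]}
    - {"jaw":0.6,"travel":[50,-325,35],"turn":[0,0,0]}
    - {"jaw":0.6,"travel":[50,-337,35],"turn":[0,0,0]}
    - {"jaw":0.6,"travel":[50,-337,35],"turn":[0,0,0]}
    - {"jaw":0.6,"travel":[50,-337,35],"turn":[0,0,0]}

```text
time: 6.5
tcp_pos: [0.4767, -0.0388, 0.1592]
tcp_rot: [-3.139, 0.002, 0.403]
wrist_force: [-0.3, 0.9, -1.3]
opening: 0.0632
gripper_force: 39.1
```

```bash
python3 - <<'E'
from h import *
a=snap('wrist','w4')['img'];o=get_obs(); p=o['tcp_pos'];print(p,o['tcp_rot'],o['wrist_force'])
t=np.linspace(0,2*np.pi,73)
c=np.array([proj('w4',p+[.0325*np.cos(x),.0325*np.sin(x),.0172]) for x in t]);print('pred pan box',c.min(0),c.max(0))
v=a.copy(); cv2.polylines(v,[c.astype('int32')],True,(0,0,255),1)
b=np.array([.571,-.0005,.056])
c=np.array([proj('w4',b+[.026*np.cos(x),.026*np.sin(x),0]) for x in t]); cv2.polylines(v,[c.astype('int32')],True,(0,255,0),1)
print(proj('w4',b+[0,0,.006]),proj('top0',b+[0,0,.006]),proj('scene0',b+[0,0,.006]))
cv2.imwrite('pics/m4.png',v)
E
```

```text
[ 0.4768726  -0.03844291  0.15948778] [-3.13967805e+00  1.28683085e-03  4.04552206e-01] [-0.57354114 -0.11038949 -1.21477113]
pred pan box [237.8 253.1] [401.6 396.5]
[324.1  83.6] [334.1 220.9] [349.1 256.9]
```

View pics/m4.png

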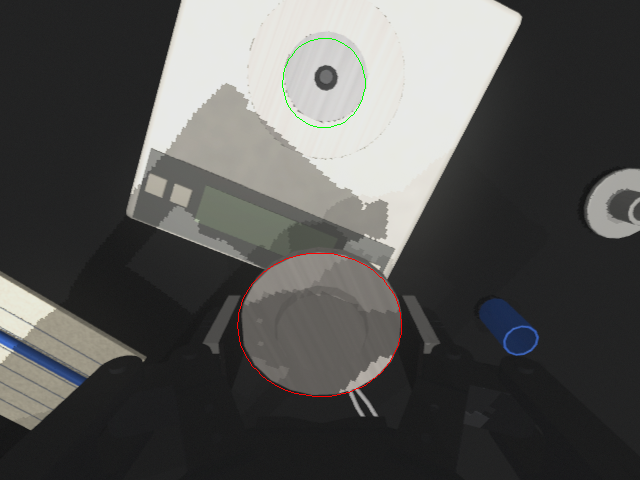

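Red circle: the pan is exactly on the tool axis. The spigot sits at (326,76), slightly farther than the top-view estimate.

```bash
python3 - <<'E'
from h import *
print(back('w4',326,76.5,.062),back('w4',324.5,78,.056),back('top0',334,221,.062),back('scene0',351,260,.062))
E
```

```text
[ 0.5751 -0.      0.062 ] [0.5746 0.0007 0.056 ] [ 5.709e-01 -2.000e-04  6.200e-02] [ 0.5801 -0.004   0.062 ]
```

>>> jog_arm:
  series:
    - {"jaw":0.6,"travel":[40,16,0],"turn":[0,0,0]}
    - {"jaw":0.6,"travel":[75,30,-20],"turn":[0,0,0]}
    - {"jaw":0.6,"travel":[96.5,38.5,-40],"turn":[0,0,0]}
    - {"jaw":0.6,"travel":[96.5,38.5,-70],"turn":[0,0,0]}
    - {"jaw":0.6,"travel":[96.5,38.5,-90],"turn":[0,0,0]}
    - {"jaw":0.6,"travel":[96.5,38.5,-98],"turn":[0,0,0]}
    - {"jaw":0.6,"travel":[96.5,38.5,-98],"turn":[0,0,0]}
    - {"jaw":0.6,"travel":[96.5,38.5,-100],"turn":[0,0,0]}
    - {"jaw":0.6,"travel":[96.5,38.5,-102],"turn":[0,0,0]}
    - {"jaw":0.6,"travel":[96.5,38.5,-103],"turn":[0,0,0]}
    - {"jaw":0.6,"travel":[96.5,38.5,-104],"turn":[0,0,0]}
    - {"jaw":0.6,"travel":[96.5,38.5,-104],"turn":[0,0,0]}

```text
time: 7.75
tcp_pos: [0.5743, -0.0015, 0.0566]
tcp_rot: [3.141, -0.0, 0.404]
wrist_force: [0.3, 0.6, -1.7]
opening: 0.0629
gripper_force: 39.1
```

>>> jog_arm:
  series:
    - {"jaw":0.6,"travel":[0,1,-1],"turn":[0,0,0]}
    - {"jaw":0.6,"travel":[0,1,-2],"turn":[0,0,0]}
    - {"jaw":0.6,"travel":[0,1,-3],"turn":[0,0,0]}
    - {"jaw":0.6,"travel":[0,1,-3.5],"turn":[0,0,0]}
    - {"jaw":0.6,"travel":[0,1,-3.5],"turn":[0,0,0]}

```text
time: 8.25
tcp_pos: [0.5741, -0.0003, 0.0527]
tcp_rot: [-3.141, 0.0, 0.404]
wrist_force: [-0.0, -0.0, -1.6]
opening: 0.0635
gripper_force: 39.1
```

>>> jog_arm:
  series:
    - {"jaw":0.6,"travel":[0,0,-0.5],"turn":[0,0,0]}
    - {"jaw":0.6,"travel":[0,0,-1],"turn":[0,0,0]}
    - {"jaw":0.6,"travel":[0,0,-1.5],"turn":[0,0,0]}
    - {"jaw":0.6,"travel":[0,0,-1.5],"turn":[0,0,0]}

```text
time: 8.65
tcp_pos: [0.5743, -0.0003, 0.0518]
tcp_rot: [3.141, -0.0, 0.404]
wrist_force: [-1.1, 0.8, 4.9]
opening: 0.063
gripper_force: 39.5
```

Contact at exactly the expected height, so I release.

>>> jog_arm:
  series:
    - {"jaw":0.72,"travel":[0,0,0],"turn":[0,0,0]}
    - {"jaw":0.76,"travel":[0,0,0],"turn":[0,0,0]}
    - {"jaw":0.82,"travel":[0,0,0],"turn":[0,0,0]}
    - {"jaw":0.9,"travel":[0,0,0],"turn":[0,0,0]}
    - {"jaw":0.9,"travel":[0,0,0],"turn":[0,0,0]}
    - {"jaw":0.9,"travel":[0,0,5],"turn":[0,0,0]}
    - {"jaw":0.9,"travel":[0,0,25],"turn":[0,0,0]}
    - {"jaw":0.9,"travel":[-20,-10,65],"turn":[0,0,0]}
    - {"jaw":0.9,"travel":[-60,-25,105],"turn":[0,0,0]}
    - {"jaw":0.9,"travel":[-97,-38,110],"turn":[0,0,0]}
    - {"jaw":0.9,"travel":[-97,-38,110],"turn":[0,0,0]}
    - {"jaw":0.9,"travel":[-97,-38,110],"turn":[0,0,0]}

```text
time: 9.85
tcp_pos: [0.4772, -0.0387, 0.1624]
tcp_rot: [3.14, -0.002, 0.403]
wrist_force: [0.2, -0.2, -0.6]
opening: 0.0768
gripper_force: 0.0
```

```bash
python3 - <<'E'
from h import *
a=snap('wrist','w5')['img'];s=snap('scene','s5')['img'];o=get_obs(); p=o['tcp_pos'];print(p,o['tcp_rot'],o['wrist_force'])
c=cv2.resize(s[221:301,291:411],(480,320),interpolation=cv2.INTER_CUBIC)
b=cv2.resize(a[0:160,220:460],(480,320))
cv2.imwrite('pics/m5.png',np.vstack([b,c]))
E
```

```text
[ 0.47802348 -0.03836766  0.1614846 ] [ 3.14108161e+00 -9.63382107e-04  4.03651637e-01] [-0.89593189  0.10973292 -0.21677566]
```

View pics/m5.png

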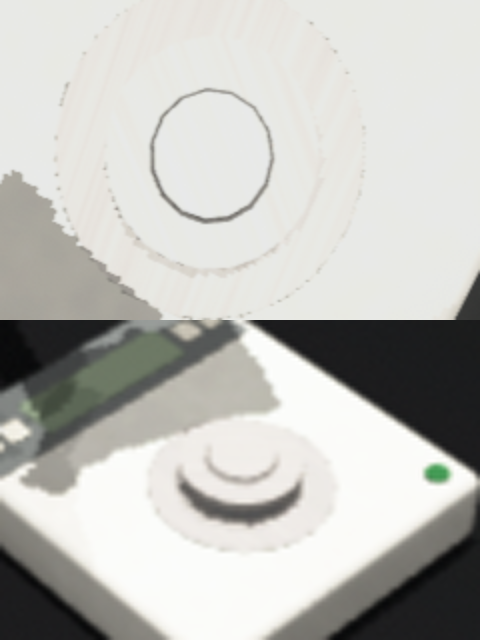

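The pan is seated on the boss and level. Next the white vessel.

>>> jog_arm:
  series:
    - {"jaw":0.55,"travel":[-98,-262,40],"turn":[0,0,0]}
    - {"jaw":0.55,"travel":[-98,-262,40],"turn":[0,0,0]}
    - {"jaw":0.55,"travel":[-98,-262,40],"turn":[0,0,0]}
    - {"jaw":0.55,"travel":[-98,-262,40],"turn":[0,0,0]}
    - {"jaw":0.55,"travel":[-98,-262,40],"turn":[0,0,0]}
    - {"jaw":0.55,"travel":[-98,-262,40],"turn":[0,0,0]}
    - {"jaw":0.55,"travel":[-98,-262,40],"turn":[0,0,0]}
    - {"jaw":0.55,"travel":[-98,-262,40],"turn":[0,0,0]}

```text
time: 10.75
tcp_pos: [0.3795, -0.3008, 0.2005]
tcp_rot: [-3.14, -0.0, 0.402]
wrist_force: [-0.6, 0.5, 0.4]
opening: 0.0468
gripper_force: 0.0
```

```bash
python3 - <<'E'
from h import *
print('pan',back('w5',326,77.5,.073))
a=snap('wrist','w6')['img'];o=get_obs(); p=o['tcp_pos'];print(p,o['tcp_rot'],o['opening'])
v=a.copy();t=np.linspace(0,2*np.pi,73)
for z in(.048,0):
    c=np.array([proj('w6',np.array([.408,-.2883,z])+[.0145*np.cos(x),.0145*np.sin(x),0]) for x in t]); cv2.polylines(v,[c.astype('int32')],True,(0,255,0),1); print(c.mean(0))
cv2.imwrite('pics/m6.png',v)
E
```

```text
pan [ 0.5748 -0.0007  0.073 ]
[ 0.37964322 -0.29982502  0.20039958] [-3.13947685e+00 -3.29479162e-05  4.03751061e-01] 0.047361479168955646
[320.76438356 183.7       ]
[320.89863014 175.69315068]
```

View pics/m6.png

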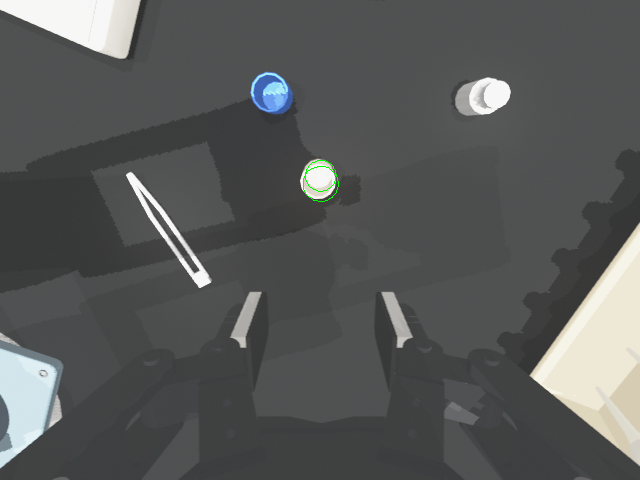

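```bash
python3 - <<'E'
from h import *
a=cv2.imread('pics/w6.png');c=cv2.resize(a[150:210,280:360],(800,600),interpolation=cv2.INTER_CUBIC);cv2.imwrite('pics/m7.png',c)
for v in(176,178,180): print(back('w6',319,v,.048))
E
```

```text
[ 0.4135 -0.2845  0.048 ]
[ 0.412  -0.2851  0.048 ]
[ 0.4105 -0.2857  0.048 ]
```

View pics/m7.png

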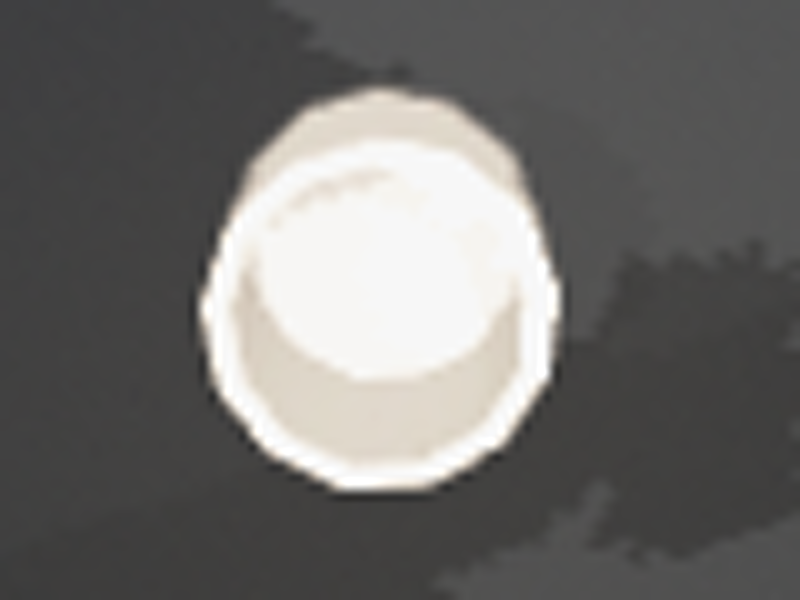

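Rim centre is at (318,181.3), which gives the vessel at (0.409,-0.286). Descend and grip.

>>> jog_arm:
  squeeze: 25
  series:
    - {"jaw":0.55,"travel":[29.5,14,-40],"turn":[0,0,0]}
    - {"jaw":0.55,"travel":[29.5,14,-80],"turn":[0,0,0]}
    - {"jaw":0.55,"travel":[29.5,14,-120],"turn":[0,0,0]}
    - {"jaw":0.55,"travel":[29.5,14,-155],"turn":[0,0,0]}
    - {"jaw":0.55,"travel":[29.5,14,-180],"turn":[0,0,0]}
    - {"jaw":0.55,"travel":[29.5,14,-186],"turn":[0,0,0]}
    - {"jaw":0.55,"travel":[29.5,14,-186],"turn":[0,0,0]}
    - {"jaw":0.45,"travel":[29.5,14,-186],"turn":[0,0,0]}
    - {"jaw":0.38,"travel":[29.5,14,-186],"turn":[0,0,0]}
    - {"jaw":0.25,"travel":[29.5,14,-186],"turn":[0,0,0]}
    - {"jaw":0.25,"travel":[29.5,14,-186],"turn":[0,0,0]}
    - {"jaw":0.25,"travel":[29.5,14,-186],"turn":[0,0,0]}

```text
time: 12.0
tcp_pos: [0.4097, -0.287, 0.0169]
tcp_rot: [3.139, -0.001, 0.403]
wrist_force: [1.0, 0.7, 6.4]
opening: 0.0289
gripper_force: 24.7
```

>>> jog_arm:
  series:
    - {"jaw":0.25,"travel":[0,0,10],"turn":[0,0,0]}
    - {"jaw":0.25,"travel":[0,0,40],"turn":[0,0,0]}
    - {"jaw":0.25,"travel":[0,0,80],"turn":[0,0,0]}
    - {"jaw":0.25,"travel":[0,0,120],"turn":[0,0,0]}
    - {"jaw":0.25,"travel":[10,30,135],"turn":[0,0,0]}
    - {"jaw":0.25,"travel":[30,70,135],"turn":[0,0,0]}
    - {"jaw":0.25,"travel":[55,110,135],"turn":[0,0,0]}
    - {"jaw":0.25,"travel":[75,150,135],"turn":[0,0,0]}
    - {"jaw":0.25,"travel":[95,190,135],"turn":[0,0,0]}
    - {"jaw":0.25,"travel":[115,220,135],"turn":[0,0,0]}
    - {"jaw":0.25,"travel":[125,240,135],"turn":[0,0,0]}
    - {"jaw":0.25,"travel":[125,240,135],"turn":[0,0,0]}

```text
time: 13.2
tcp_pos: [0.5346, -0.0439, 0.1511]
tcp_rot: [3.141, -0.001, 0.407]
wrist_force: [-0.2, -1.7, 0.3]
opening: 0.0288
gripper_force: 24.9
```

```bash
python3 - <<'E'
from h import *
a=snap('wrist','w8')['img'];o=get_obs(); p=o['tcp_pos'];print(p,o['tcp_rot'],o['opening'],o['wrist_force'])
v=a.copy();t=np.linspace(0,2*np.pi,73)
for q,r,k in((p+[0,0,.031],.0145,(0,255,0)),(np.array([.5743,-.0003,.073]),.0175,(0,0,255)),(np.array([.5743,-.0003,.069]),.0325,(0,0,255))):
    c=np.array([proj('w8',q+[r*np.cos(x),r*np.sin(x),0]) for x in t]); cv2.polylines(v,[c.astype('int32')],True,k,1)
cv2.imwrite('pics/m8.png',v)
E
```

```text
[ 0.53388698 -0.04533498  0.15092873] [ 3.14102327e+00 -2.49343895e-04  4.06559405e-01] 0.028824351992127777 [-0.05049097  0.49831271 -0.20006625]
```

View pics/m8.png

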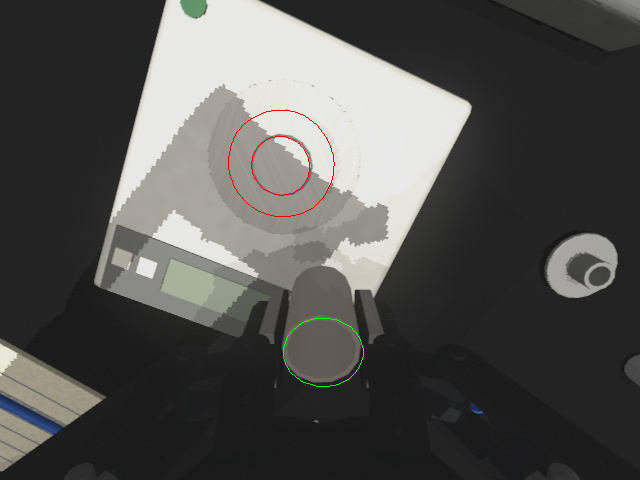

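The red rings match the pan's middle, and the vessel is upright on the tool axis. I lower it.

>>> jog_arm:
  series:
    - {"jaw":0.25,"travel":[20,22,0],"turn":[0,0,0]}
    - {"jaw":0.25,"travel":[40.4,45,0],"turn":[0,0,0]}
    - {"jaw":0.25,"travel":[40.4,45,-20],"turn":[0,0,0]}
    - {"jaw":0.25,"travel":[40.4,45,-40],"turn":[0,0,0]}
    - {"jaw":0.25,"travel":[40.4,45,-50],"turn":[0,0,0]}
    - {"jaw":0.25,"travel":[40.4,45,-54],"turn":[0,0,0]}
    - {"jaw":0.25,"travel":[40.4,45,-57],"turn":[0,0,0]}
    - {"jaw":0.25,"travel":[40.4,45,-58],"turn":[0,0,0]}
    - {"jaw":0.25,"travel":[40.4,45,-58],"turn":[0,0,0]}

```text
time: 14.15
tcp_pos: [0.5745, -0.0017, 0.0929]
tcp_rot: [3.141, -0.001, 0.404]
wrist_force: [0.7, 0.1, 0.4]
opening: 0.0287
gripper_force: 24.9
```

>>> jog_arm:
  series:
    - {"jaw":0.25,"travel":[0,1,-1],"turn":[0,0,0]}
    - {"jaw":0.25,"travel":[0,1,-2],"turn":[0,0,0]}
    - {"jaw":0.25,"travel":[0,1,-3],"turn":[0,0,0]}
    - {"jaw":0.25,"travel":[0,1,-3],"turn":[0,0,0]}

```text
time: 14.55
tcp_pos: [0.5743, -0.0003, 0.0899]
tcp_rot: [3.141, -0.001, 0.404]
wrist_force: [-0.9, 0.2, 4.7]
opening: 0.0289
gripper_force: 25.2
```

>>> jog_arm:
  series:
    - {"jaw":0.36,"travel":[0,0,0],"turn":[0,0,0]}
    - {"jaw":0.42,"travel":[0,0,0],"turn":[0,0,0]}
    - {"jaw":0.5,"travel":[0,0,0],"turn":[0,0,0]}
    - {"jaw":0.6,"travel":[0,0,0],"turn":[0,0,0]}
    - {"jaw":0.6,"travel":[0,0,10],"turn":[0,0,0]}
    - {"jaw":0.6,"travel":[0,0,40],"turn":[0,0,0]}
    - {"jaw":0.8,"travel":[0,0,85],"turn":[0,0,0]}
    - {"jaw":0.8,"travel":[-15,40,110],"turn":[0,0,0]}
    - {"jaw":0.8,"travel":[-30,85,110],"turn":[0,0,0]}
    - {"jaw":0.8,"travel":[-45,120,110],"turn":[0,0,0]}
    - {"jaw":0.8,"travel":[-45,120,110],"turn":[0,0,0]}
    - {"jaw":0.8,"travel":[-45,120,110],"turn":[0,0,0]}

```text
time: 15.75
tcp_pos: [0.529, 0.1204, 0.2002]
tcp_rot: [3.141, -0.001, 0.406]
wrist_force: [-0.4, 0.3, 0.3]
opening: 0.0683
gripper_force: 0.0
```

```bash
python3 - <<'E'
from h import *
s=snap('scene','s9')['img'];t=snap('top','t9')['img'];o=get_obs(); p=o['tcp_pos'];print(p,o['tcp_rot'],o['opening'],o['wrist_force'])
f=lambda I,u,v,h:cv2.resize(I[v-h:v+h,u-h:u+h],(400,400),interpolation=cv2.INTER_CUBIC)
cv2.imwrite('pics/m9.png',np.hstack([f(s,350,250,35),f(t,334,221,25)]))
for z in(.069,.073,.121): print(proj('t9',np.array([.5743,-.0003,z])))
E
```

```text
[0.52959788 0.11899639 0.19969911] [ 3.14085084e+00 -5.28529625e-04  4.03542834e-01] 0.06824071022829861 [ 0.12407769 -0.25324545 -0.24184934]
[334.  219.1]
[334.  218.8]
[333.8 214.9]
```

View pics/m9.png

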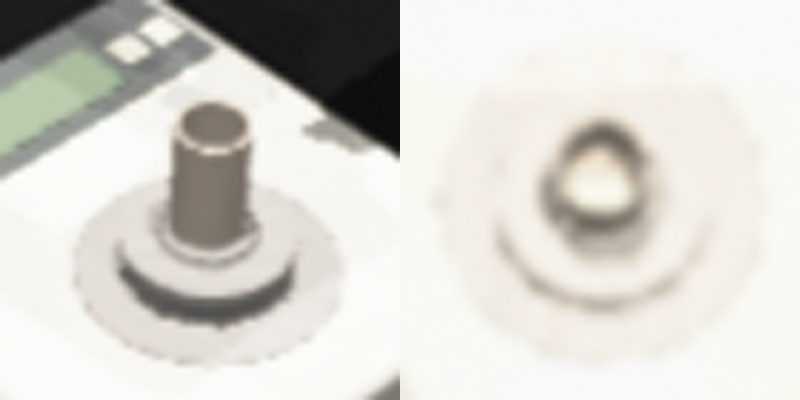

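The vessel stands upright in the middle of the pan. Next the trap.

>>> jog_arm:
  series:
    - {"jaw":0.95,"travel":[-70,270,20],"turn":[0,0,0]}
    - {"jaw":0.95,"travel":[-70,270,20],"turn":[0,0,0]}
    - {"jaw":0.95,"travel":[-70,270,20],"turn":[0,0,0]}
    - {"jaw":0.95,"travel":[-70,270,20],"turn":[0,0,0]}
    - {"jaw":0.95,"travel":[-70,270,20],"turn":[0,0,0]}
    - {"jaw":0.95,"travel":[-70,270,20],"turn":[0,0,0]}
    - {"jaw":0.95,"travel":[-70,270,20],"turn":[0,0,0]}
    - {"jaw":0.95,"travel":[-70,270,20],"turn":[0,0,0]}
    - {"jaw":0.95,"travel":[-70,270,20],"turn":[0,0,0]}

```text
time: 16.75
tcp_pos: [0.46, 0.388, 0.2189]
tcp_rot: [3.141, 0.001, 0.402]
wrist_force: [0.2, 0.1, 0.3]
opening: 0.0811
gripper_force: 0.0
```

```bash
python3 - <<'E'
from h import *
from scipy.optimize import minimize
a=snap('wrist','w10')['img'];o=get_obs(); p=o['tcp_pos'];print(p,o['tcp_rot'],o['opening'])
g=cv2.GaussianBlur(a,(0,0),1.0).max(2).astype(float)
t=np.linspace(0,2*np.pi,120,endpoint=False)
def ring(x,y,z,r): return np.array([proj('w10',np.array([x+r*np.cos(k),y+r*np.sin(k),z])) for k in t])
def sc(q):
    c=ring(q[0],q[1],.058,.0255)
    return -cv2.remap(g.astype('float32'),c[:,0].astype('float32')[None],c[:,1].astype('float32')[None],1).mean()
best=min(((sc((x,y)),x,y) for x in np.arange(.492,.512,.002) for y in np.arange(.398,.418,.002)))
r=minimize(sc,best[1:],method='Nelder-Mead',options=dict(initial_simplex=[best[1:],(best[1]+.001,best[2]),(best[1],best[2]+.001)]));print(best,r.x,r.fun)
v=a.copy()
for rr in(.028,.023): cv2.polylines(v,[ring(*r.x,.058,rr).astype('int32')],True,(0,0,255),1)
u,w=proj('w10',np.array([*r.x,.04])).astype(int);print(u,w)
cv2.imwrite('pics/m10.png',cv2.resize(v[max(0,w-75):w+75,max(0,u-100):u+100],(800,600)))
E
```

```text
[0.46006523 0.38793424 0.21904753] [3.14100044e+00 6.08233155e-04 4.01433810e-01] 0.08092961920907461
(np.float32(-196.50316), np.float64(0.504), np.float64(0.41000000000000003)) [0.50324308 0.40938505] -203.47030639648438
317 159
```

View pics/m10.png

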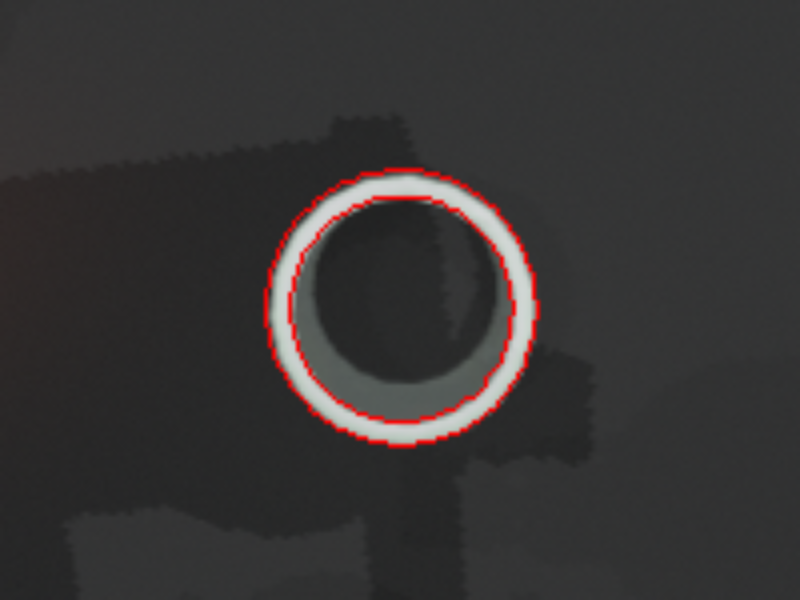

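The rim fit is tight, giving the trap at (0.5028,0.409). Descend and grip.

>>> jog_arm:
  squeeze: 40
  series:
    - {"jaw":0.95,"travel":[42.5,21,-20],"turn":[0,0,0]}
    - {"jaw":0.95,"travel":[42.5,21,-65],"turn":[0,0,0]}
    - {"jaw":0.95,"travel":[42.5,21,-110],"turn":[0,0,0]}
    - {"jaw":0.95,"travel":[42.5,21,-150],"turn":[0,0,0]}
    - {"jaw":0.95,"travel":[42.5,21,-185],"turn":[0,0,0]}
    - {"jaw":0.95,"travel":[42.5,21,-200],"turn":[0,0,0]}
    - {"jaw":0.85,"travel":[42.5,21,-200],"turn":[0,0,0]}
    - {"jaw":0.75,"travel":[42.5,21,-200],"turn":[0,0,0]}
    - {"jaw":0.68,"travel":[42.5,21,-200],"turn":[0,0,0]}
    - {"jaw":0.55,"travel":[42.5,21,-200],"turn":[0,0,0]}
    - {"jaw":0.55,"travel":[42.5,21,-200],"turn":[0,0,0]}
    - {"jaw":0.55,"travel":[42.5,21,-200],"turn":[0,0,0]}

```text
time: 18.0
tcp_pos: [0.5035, 0.4115, 0.0222]
tcp_rot: [-3.141, -0.005, 0.404]
wrist_force: [0.6, -0.9, 5.3]
opening: 0.0553
gripper_force: 43.0
```

>>> jog_arm:
  series:
    - {"jaw":0.55,"travel":[0,0,8],"turn":[0,0,0]}
    - {"jaw":0.55,"travel":[0,0,40],"turn":[0,0,0]}
    - {"jaw":0.55,"travel":[0,0,80],"turn":[0,0,0]}
    - {"jaw":0.55,"travel":[0,0,125],"turn":[0,0,0]}
    - {"jaw":0.55,"travel":[0,-20,165],"turn":[0,0,0]}
    - {"jaw":0.55,"travel":[5,-60,180],"turn":[0,0,0]}
    - {"jaw":0.55,"travel":[10,-105,180],"turn":[0,0,0]}
    - {"jaw":0.55,"travel":[18,-150,180],"turn":[0,0,0]}
    - {"jaw":0.55,"travel":[26,-190,180],"turn":[0,0,0]}
    - {"jaw":0.55,"travel":[30,-215,180],"turn":[0,0,0]}
    - {"jaw":0.55,"travel":[30,-215,180],"turn":[0,0,0]}
    - {"jaw":0.55,"travel":[30,-215,180],"turn":[0,0,0]}

```text
time: 19.2
tcp_pos: [0.5316, 0.1955, 0.2001]
tcp_rot: [-3.141, -0.001, 0.402]
wrist_force: [1.1, 0.4, -0.6]
opening: 0.0553
gripper_force: 42.8
```

```bash
cat > ring.py <<'E'
from h import *
t=np.linspace(0,2*np.pi,120,endpoint=False)
def ring(f,x,y,z,r): return np.array([proj(f,np.array([x+r*np.cos(k),y+r*np.sin(k),z])) for k in t])
def edge(f,x0,y0,z,r,rng=.008,step=.0005,dr=.0012):
    "ring position with the strongest brightness step across it"
    g=cv2.GaussianBlur(cv2.imread(f'pics/{f}.png'),(0,0),.8).max(2).astype('float32')
    s=lambda c: cv2.remap(g,c[:,0].astype('float32')[None],c[:,1].astype('float32')[None],1)
    out=[]
    for dx in np.arange(-rng,rng,step):
        for dy in np.arange(-rng,rng,step):
            a=s(ring(f,x0+dx,y0+dy,z,r+dr))-s(ring(f,x0+dx,y0+dy,z,r-dr)); out.append((np.abs(a).mean(),x0+dx,y0+dy))
    return max(out)
E
python3 - <<'E'
from ring import *
snap('wrist','w11');o=get_obs(); p=o['tcp_pos'];print(p,o['tcp_rot'],o['opening'],o['wrist_force'])
zt=p[2]-.0222+.058
for r in(.028,.023): print(r,edge('w11',p[0],p[1],zt,r,step=.001))
v=cv2.imread('pics/w11.png')
for r in(.028,.023): cv2.polylines(v,[ring('w11',p[0],p[1],zt,r).astype('int32')],True,(0,0,255),1)
cv2.imwrite('pics/m11.png',v)
E
```

```text
[0.53145006 0.19616653 0.19988018] [-3.14111574e+00 -7.31583948e-04  4.03587329e-01] 0.05490340159763225 [-0.44799297 -0.86925786 -1.90623532]
0.028 (np.float32(77.104774), np.float64(0.5314500550926415), np.float64(0.19516653200425713))
0.023 (np.float32(75.36382), np.float64(0.5314500550926415), np.float64(0.19516653200425713))
```

The trap's rim is within 1 mm of the tool axis. I move above the vessel.

>>> jog_arm:
  series:
    - {"jaw":0.55,"travel":[10,-40,0],"turn":[0,0,0]}
    - {"jaw":0.55,"travel":[20,-85,0],"turn":[0,0,0]}
    - {"jaw":0.55,"travel":[30,-130,0],"turn":[0,0,0]}
    - {"jaw":0.55,"travel":[38,-170,0],"turn":[0,0,0]}
    - {"jaw":0.55,"travel":[42.8,-196,0],"turn":[0,0,0]}
    - {"jaw":0.55,"travel":[42.8,-196,0],"turn":[0,0,0]}
    - {"jaw":0.55,"travel":[42.8,-196,-25],"turn":[0,0,0]}
    - {"jaw":0.55,"travel":[42.8,-196,-40],"turn":[0,0,0]}
    - {"jaw":0.55,"travel":[42.8,-196,-45],"turn":[0,0,0]}
    - {"jaw":0.55,"travel":[42.8,-196,-45],"turn":[0,0,0]}
    - {"jaw":0.55,"travel":[42.8,-196,-45],"turn":[0,0,0]}

```text
time: 20.35
tcp_pos: [0.5749, 0.0006, 0.1551]
tcp_rot: [3.141, -0.001, 0.405]
wrist_force: [0.5, -0.5, -0.2]
opening: 0.055
gripper_force: 42.9
```

```bash
python3 - <<'E'
from ring import *
snap('wrist','w12');o=get_obs(); p=o['tcp_pos'];print(p,o['tcp_rot'],o['wrist_force'])
print('trap',edge('w12',p[0],p[1],p[2]+.0358,.028,step=.001))
print('vessel rim',edge('w12',.5743,-.0003,.121,.0145,step=.001))
E
```

```text
[5.75082493e-01 3.65455508e-04 1.55362096e-01] [ 3.14075893e+00 -1.53500680e-03  4.04899891e-01] [-0.02281438 -1.03401814 -0.67560464]
trap (np.float32(78.7744), np.float64(0.5750824932542303), np.float64(0.000365455507788911))
vessel rim (np.float32(23.047705), np.float64(0.5743), np.float64(-0.0003))
```

>>> jog_arm:
  series:
    - {"jaw":0.55,"travel":[-0.7,-0.6,-12],"turn":[0,0,0]}
    - {"jaw":0.55,"travel":[-0.7,-0.6,-24],"turn":[0,0,0]}
    - {"jaw":0.55,"travel":[-0.7,-0.6,-36],"turn":[0,0,0]}
    - {"jaw":0.55,"travel":[-0.7,-0.6,-48],"turn":[0,0,0]}
    - {"jaw":0.55,"travel":[-0.7,-0.6,-54],"turn":[0,0,0]}
    - {"jaw":0.55,"travel":[-0.7,-0.6,-57],"turn":[0,0,0]}
    - {"jaw":0.55,"travel":[-0.7,-0.6,-57],"turn":[0,0,0]}

```text
time: 21.1
tcp_pos: [0.5735, -0.001, 0.0968]
tcp_rot: [-3.141, 0.001, 0.404]
wrist_force: [0.2, 0.3, -1.0]
opening: 0.0552
gripper_force: 42.9
```

>>> jog_arm:
  series:
    - {"jaw":0.55,"travel":[0.4,0.5,-1.5],"turn":[0,0,0]}
    - {"jaw":0.55,"travel":[0.4,0.5,-3],"turn":[0,0,0]}
    - {"jaw":0.55,"travel":[0.4,0.5,-4],"turn":[0,0,0]}
    - {"jaw":0.55,"travel":[0.4,0.5,-5],"turn":[0,0,0]}
    - {"jaw":0.55,"travel":[0.4,0.5,-5],"turn":[0,0,0]}

```text
time: 21.6
tcp_pos: [0.574, -0.0004, 0.0923]
tcp_rot: [-3.142, 0.0, 0.404]
wrist_force: [-0.0, -0.1, -1.7]
opening: 0.0549
gripper_force: 42.9
```

>>> jog_arm:
  series:
    - {"jaw":0.55,"travel":[0,0,-0.7],"turn":[0,0,0]}
    - {"jaw":0.55,"travel":[0,0,-1.4],"turn":[0,0,0]}
    - {"jaw":0.55,"travel":[0,0,-1.9],"turn":[0,0,0]}
    - {"jaw":0.55,"travel":[0,0,-1.9],"turn":[0,0,0]}

```text
time: 22.0
tcp_pos: [0.5742, -0.0005, 0.0912]
tcp_rot: [3.141, -0.0, 0.404]
wrist_force: [-2.3, -0.5, 5.3]
opening: 0.0549
gripper_force: 43.5
```

Contact exactly at the predicted height, so I release and go to the cover.

>>> jog_arm:
  series:
    - {"jaw":0.67,"travel":[0,0,0.5],"turn":[0,0,0]}
    - {"jaw":0.72,"travel":[0,0,0.5],"turn":[0,0,0]}
    - {"jaw":0.8,"travel":[0,0,0.5],"turn":[0,0,0]}
    - {"jaw":0.95,"travel":[0,0,0.5],"turn":[0,0,0]}
    - {"jaw":0.95,"travel":[0,0,0.5],"turn":[0,0,0]}
    - {"jaw":0.95,"travel":[0,0,10],"turn":[0,0,0]}
    - {"jaw":0.95,"travel":[0,0,40],"turn":[0,0,0]}
    - {"jaw":0.95,"travel":[0,0,85],"turn":[0,0,0]}
    - {"jaw":0.9,"travel":[-5,-25,115],"turn":[0,0,0]}
    - {"jaw":0.7,"travel":[-10,-70,115],"turn":[0,0,0]}
    - {"jaw":0.55,"travel":[-15,-115,115],"turn":[0,0,0]}
    - {"jaw":0.55,"travel":[-18,-160,115],"turn":[0,0,0]}

```text
time: 23.2
tcp_pos: [0.5559, -0.1618, 0.2069]
tcp_rot: [3.14, -0.001, 0.405]
wrist_force: [0.3, 0.5, -0.5]
opening: 0.0469
gripper_force: 0.0
```

>>> jog_arm:
  series:
    - {"jaw":0.55,"travel":[-3,-45,0],"turn":[0,0,0]}
    - {"jaw":0.55,"travel":[-6,-90,0],"turn":[0,0,0]}
    - {"jaw":0.55,"travel":[-8,-118,0],"turn":[0,0,0]}
    - {"jaw":0.55,"travel":[-8,-118,0],"turn":[0,0,0]}
    - {"jaw":0.55,"travel":[-8,-118,0],"turn":[0,0,0]}

```text
time: 23.7
tcp_pos: [0.5478, -0.2788, 0.2057]
tcp_rot: [-3.141, -0.0, 0.402]
wrist_force: [-0.2, 0.3, 0.1]
opening: 0.0468
gripper_force: 0.0
```

```bash
python3 - <<'E'
from ring import *
snap('wrist','w13');snap('top','t13');o=get_obs(); p=o['tcp_pos'];print(p,o['tcp_rot'],o['opening'])
print('flange',edge('w13',.587,-.263,.010,.03,rng=.01,step=.001),'chim',edge('w13',.587,-.263,.030,.0125,rng=.01,step=.001))
print('flange top',edge('top0',.587,-.263,.010,.03,rng=.01,step=.001))
for r in(.023,.028): print('trap top',edge('t13',.5743,-.0003,.127,r,rng=.01,step=.001))
print('ves top',edge('t13',.5743,-.0003,.121,.0145,rng=.01,step=.001))
E
```

```text
[ 0.54816853 -0.27729889  0.20571715] [-3.14112480e+00 -2.83775359e-04  4.04522549e-01] 0.0466907696678443
flange (np.float32(74.37919), np.float64(0.588), np.float64(-0.263)) chim (np.float32(36.04778), np.float64(0.588), np.float64(-0.259))
flange top (np.float32(45.203907), np.float64(0.586), np.float64(-0.263))
trap top (np.float32(21.26639), np.float64(0.5713), np.float64(-0.0013000000000000077))
trap top (np.float32(19.839983), np.float64(0.5643), np.float64(0.002699999999999989))
ves top (np.float32(17.18593), np.float64(0.5753), np.float64(0.006699999999999987))
```

>>> jog_arm:
  squeeze: 30
  series:
    - {"jaw":0.5,"travel":[39.5,14.3,-20],"turn":[0,0,0]}
    - {"jaw":0.5,"travel":[39.5,14.3,-65],"turn":[0,0,0]}
    - {"jaw":0.5,"travel":[39.5,14.3,-110],"turn":[0,0,0]}
    - {"jaw":0.5,"travel":[39.5,14.3,-150],"turn":[0,0,0]}
    - {"jaw":0.5,"travel":[39.5,14.3,-180],"turn":[0,0,0]}
    - {"jaw":0.5,"travel":[39.5,14.3,-189],"turn":[0,0,0]}
    - {"jaw":0.45,"travel":[39.5,14.3,-190.5],"turn":[0,0,0]}
    - {"jaw":0.38,"travel":[39.5,14.3,-190.5],"turn":[0,0,0]}
    - {"jaw":0.32,"travel":[39.5,14.3,-190.5],"turn":[0,0,0]}
    - {"jaw":0.2,"travel":[39.5,14.3,-190.5],"turn":[0,0,0]}
    - {"jaw":0.2,"travel":[39.5,14.3,-190.5],"turn":[0,0,0]}
    - {"jaw":0.2,"travel":[39.5,14.3,-190.5],"turn":[0,0,0]}

```text
time: 25.0
tcp_pos: [0.589, -0.2649, 0.0173]
tcp_rot: [3.138, -0.002, 0.404]
wrist_force: [0.3, 1.0, 7.0]
opening: 0.0233
gripper_force: 29.4
```

>>> jog_arm:
  series:
    - {"jaw":0.2,"travel":[0,0,8],"turn":[0,0,0]}
    - {"jaw":0.2,"travel":[0,0,40],"turn":[0,0,0]}
    - {"jaw":0.2,"travel":[0,0,85],"turn":[0,0,0]}
    - {"jaw":0.2,"travel":[0,0,130],"turn":[0,0,0]}
    - {"jaw":0.2,"travel":[0,20,165],"turn":[0,0,0]}
    - {"jaw":0.2,"travel":[-3,60,178],"turn":[0,0,0]}
    - {"jaw":0.2,"travel":[-6,105,178],"turn":[0,0,0]}
    - {"jaw":0.2,"travel":[-9,150,178],"turn":[0,0,0]}
    - {"jaw":0.2,"travel":[-12,190,178],"turn":[0,0,0]}
    - {"jaw":0.2,"travel":[-50,200,178],"turn":[0,0,0]}
    - {"jaw":0.2,"travel":[-50,200,178],"turn":[0,0,0]}
    - {"jaw":0.2,"travel":[-50,200,178],"turn":[0,0,0]}

```text
time: 26.2
tcp_pos: [0.5372, -0.0638, 0.1938]
tcp_rot: [3.141, -0.001, 0.404]
wrist_force: [-0.1, 0.1, -0.7]
opening: 0.0237
gripper_force: 29.6
```

```bash
python3 - <<'E'
from ring import *
snap('wrist','w14');o=get_obs(); p=o['tcp_pos'];print(p,o['tcp_rot'],o['opening'],o['wrist_force'])
print('flange',edge('w14',p[0],p[1],p[2]-.0073,.03,step=.001))
for r in(.023,.028): print('trap',edge('w14',.5743,-.0003,.127,r,step=.001))
v=cv2.imread('pics/w14.png')
cv2.polylines(v,[ring('w14',p[0],p[1],p[2]-.0073,.03).astype('int32')],True,(0,0,255),1)
for r in(.028,.023):cv2.polylines(v,[ring('w14',.5743,-.0003,.127,r).astype('int32')],True,(0,255,0),1)
cv2.imwrite('pics/m14.png',v)
E
```

```text
[ 0.53812152 -0.06451095  0.19390409] [ 3.14000207e+00 -1.49667221e-03  4.03704158e-01] 0.023432667277712815 [1.03200767 0.32703596 0.63389159]
flange (np.float32(36.027336), np.float64(0.5381215186747886), np.float64(-0.06251094688767911))
trap (np.float32(70.16273), np.float64(0.5733), np.float64(-0.0013))
trap (np.float32(37.2214), np.float64(0.5753), np.float64(-0.0063))
```

View pics/m14.png

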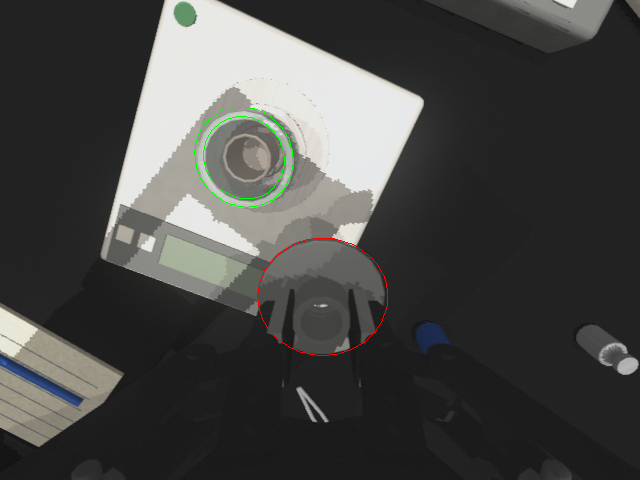

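The trap rim fits the green rings, and the cover sits level on the tool axis (red ring). I lower the cover.

>>> jog_arm:
  series:
    - {"jaw":0.2,"travel":[18,32,0],"turn":[0,0,0]}
    - {"jaw":0.2,"travel":[35.9,63.5,0],"turn":[0,0,0]}
    - {"jaw":0.2,"travel":[35.9,63.5,0],"turn":[0,0,0]}
    - {"jaw":0.2,"travel":[35.9,63.5,-20],"turn":[0,0,0]}
    - {"jaw":0.2,"travel":[35.9,63.5,-38],"turn":[0,0,0]}
    - {"jaw":0.2,"travel":[35.9,63.5,-45],"turn":[0,0,0]}
    - {"jaw":0.2,"travel":[35.9,63.5,-46],"turn":[0,0,0]}
    - {"jaw":0.2,"travel":[35.9,63.5,-46],"turn":[0,0,0]}

```text
time: 27.05
tcp_pos: [0.5741, -0.0014, 0.1474]
tcp_rot: [3.141, -0.001, 0.403]
wrist_force: [0.5, 0.2, -0.7]
opening: 0.0235
gripper_force: 29.6
```

>>> jog_arm:
  series:
    - {"jaw":0.2,"travel":[0,0.4,-1.5],"turn":[0,0,0]}
    - {"jaw":0.2,"travel":[0,0.4,-3],"turn":[0,0,0]}
    - {"jaw":0.2,"travel":[0,0.4,-4.5],"turn":[0,0,0]}
    - {"jaw":0.2,"travel":[0,0.4,-5.5],"turn":[0,0,0]}
    - {"jaw":0.2,"travel":[0,0.4,-6.5],"turn":[0,0,0]}
    - {"jaw":0.2,"travel":[0,0.4,-6.5],"turn":[0,0,0]}

```text
time: 27.65
tcp_pos: [0.5734, -0.0002, 0.1403]
tcp_rot: [-3.141, 0.0, 0.404]
wrist_force: [-0.5, -0.7, -0.8]
opening: 0.0237
gripper_force: 29.6
```

>>> jog_arm:
  series:
    - {"jaw":0.2,"travel":[0.3,-0.3,-0.7],"turn":[0,0,0]}
    - {"jaw":0.2,"travel":[0.3,-0.3,-1.4],"turn":[0,0,0]}
    - {"jaw":0.2,"travel":[0.3,-0.3,-2],"turn":[0,0,0]}
    - {"jaw":0.2,"travel":[0.3,-0.3,-2],"turn":[0,0,0]}

```text
time: 28.05
tcp_pos: [0.5743, -0.0006, 0.1395]
tcp_rot: [3.141, -0.001, 0.404]
wrist_force: [-0.8, 0.0, 5.1]
opening: 0.0237
gripper_force: 30.1
```

Contact at the expected height (0.1395), so I release, lift clear and retreat.

>>> jog_arm:
  series:
    - {"jaw":0.3,"travel":[0,0,0.5],"turn":[0,0,0]}
    - {"jaw":0.36,"travel":[0,0,0.5],"turn":[0,0,0]}
    - {"jaw":0.45,"travel":[0,0,0.5],"turn":[0,0,0]}
    - {"jaw":0.55,"travel":[0,0,0.5],"turn":[0,0,0]}
    - {"jaw":0.55,"travel":[0,0,2],"turn":[0,0,0]}
    - {"jaw":0.55,"travel":[0,0,12],"turn":[0,0,0]}
    - {"jaw":0.55,"travel":[0,0,40],"turn":[0,0,0]}
    - {"jaw":0.55,"travel":[0,0,80],"turn":[0,0,0]}
    - {"jaw":0.55,"travel":[-40,-20,90],"turn":[0,0,0]}
    - {"jaw":0.55,"travel":[-80,-40,90],"turn":[0,0,0]}
    - {"jaw":0.55,"travel":[-80,-40,90],"turn":[0,0,0]}
    - {"jaw":0.55,"travel":[-80,-40,90],"turn":[0,0,0]}

```text
time: 29.25
tcp_pos: [0.4937, -0.0409, 0.2296]
tcp_rot: [3.14, -0.002, 0.402]
wrist_force: [0.8, -0.1, 1.1]
opening: 0.0468
gripper_force: 0.0
```

```bash
python3 - <<'E'
from ring import *
snap('wrist','w15');print(get_obs()['tcp_pos'])
for n,z,r in(('flange',.132,.03),('chimney',.152,.0125),('hole',.152,.0085),('plate',.069,.0325)): print(n,edge('w15',.5741,-.0006,z,r,step=.001))
E
```

```text
[ 0.49446356 -0.04074648  0.22942836]
flange (np.float32(43.613747), np.float64(0.5741), np.float64(-0.0006))
chimney (np.float32(35.94125), np.float64(0.5701), np.float64(-0.0015999999999999999))
hole (np.float32(77.881294), np.float64(0.5741), np.float64(-0.0006))
plate (np.float32(17.04816), np.float64(0.5721), np.float64(-0.0026))
```

Flange and chimney hole are exactly where they should be in position and height. Handing in.

```bash
python3 -c "
from cell import *
print(hand_in())"
```

```text
the job is handed in; nothing more can be done
None
```

The pan, vessel, trap and cover are stacked on the balance and the job is handed in at about 29 s; the hand-in gave no verdict, but the last wrist image put the cover where it should be, and the arm never went near the check weight or bottle.

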